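# Change round the gauge, vent valve and blank cap on three vacuum ports

### The job

Three fittings are on the wrong ports after the pump check. Change them round so that the gauge head is on the steel chamber cube, the vent valve on the fore-line trap and the blank cap on the turbo pump, each seated flat over its port's centring ring; to free the first port, stand any one of the three upright on the white rest plate and let go of it there. Set them down, do not let them fall, and do not shift or tip the amber solvent bottle or the ion source that stand among them.

Things in the scene. Friction and masses are not known exactly. Their poses are not given: they have to be found in the camera images.
- gauge: Gauge head, loose, about 0.25 kg, at first on the pump: square grey plastic housing 34 x 34 mm (faces square to its x and y), 16 to 62 mm above the underside, to be gripped by two opposite faces; round steel socket 20 across on top, to 74 mm. Flange foot 55 mm across, 12 thick; recess beneath 44 across, 6.5 deep. Origin: centre of underside, z up.
- valve: Vent valve, loose, about 0.25 kg, at first on the chamber: steel stem 26 mm across; ribbed black round knob 35 across, 38 to 60 mm above the underside, to be gripped; thin hose nozzle level along +x, to 38 mm from the axis, at most 29 mm above the underside. Flange foot 55 mm across, 12 thick; recess beneath 44 across, 6.5 deep. Origin: centre of underside, z up.
- blank: Blank cap, loose, about 0.2 kg, at first on the trap: plain aluminium, the lowest of the three, with a ribbed round pull knob 24 mm across in its middle, 18 to 42 mm above the underside, to be gripped. Flange foot 55 mm across, 12 thick; recess beneath 44 across, 6.5 deep. Origin: centre of underside, z up.
- pump: Turbo pump: round, finned aluminium below, polished steel housing 72 mm across above; black drive box on -x (to 74 mm from axis), side stub on +x (to 68). Its port, 112 mm above the bench, is level and faces up: flange 55 mm across, tapered centring ring 5 mm proud (32 to 26 across; a seated fitting has 6 mm play each way and sits by its own weight). Fixed; port above origin = centre of underside, z up.
- chamber: Chamber: polished steel 64 mm cube on an 80 mm square foot, round bolted flanges on its four sides (to 46 mm from axis). Its port, 94 mm above the bench, is level and faces up: flange 55 mm across, tapered centring ring 5 mm proud (32 to 26 across; a seated fitting has 6 mm play each way and sits by its own weight). Fixed; port above origin = centre of underside, z up.
- trap: Fore-line trap: plain aluminium canister 80 mm across, steel clamp band, two small level stubs along its x (to 66 mm from axis). Its port, 78 mm above the bench, is level and faces up: flange 55 mm across, tapered centring ring 5 mm proud (32 to 26 across; a seated fitting has 6 mm play each way and sits by its own weight). Fixed; port above origin = centre of underside, z up.
- rest: Rest plate, the free spot: flat white plastic square 110 x 110 mm, 8 mm thick, empty at the start; any fitting stands steadily on it. Fixed. Origin: centre of its underside on the bench, so its upper face is 8 mm above.
- solvent: Bystander to leave alone: amber glass bottle with a white cap, 62 mm across and 130 mm tall, loose and easily tipped. Origin at the centre of its underside, z up.
- source: Bystander to leave alone: an ion source, a stepped steel stack 44 mm and then 32 mm across, standing in a ribbed black round base 68 mm across and 22 mm high; 62 mm tall in all, loose. Origin at the centre of its underside, z up.
Things that resemble listed ones, but are neither listed nor needed, are in the scene too. Leave any yellow look-alike of the gauge alone. Leave any pink look-alike of the valve alone.

How it is judged (in metres and radians):
On the way:
1. one of the three fittings stands upright on the rest plate, let go (((horizontal distance between gauge and rest below 0.04 m and z of gauge in the frame of rest between 0.005 and 0.011 m and angle between gauge's own z axis and vertical below 0.06 rad and linear speed of gauge below 0.02 m/s and contact force between gauge and the fingers below 0.05 N) or (horizontal distance between valve and rest below 0.04 m and z of valve in the frame of rest between 0.005 and 0.011 m and angle between valve's own z axis and vertical below 0.06 rad and linear speed of valve below 0.02 m/s and contact force between valve and the fingers below 0.05 N) or (horizontal distance between blank and rest below 0.04 m and z of blank in the frame of rest between 0.005 and 0.011 m and angle between blank's own z axis and vertical below 0.06 rad and linear speed of blank below 0.02 m/s and contact force between blank and the fingers below 0.05 N))), for 0.2 s.
At the end, for the whole second after the job is handed in: Gauge head on the chamber, vent valve on the trap, blank cap on the pump: each upright (0.06 rad), at rest, within 9 mm of the port's axis, its underside down on the port flange (at most 2.5 mm above). On the way one of them stood released on the rest plate, within 40 mm of its centre (horizontal distance between gauge and chamber below 0.009 m and z of gauge in the frame of chamber between 0.091 and 0.0965 m and angle between each of gauge, valve, blank's own z axis and vertical below 0.06 rad and linear speed of each of gauge, valve, blank below 0.02 m/s and angular speed of each of gauge, valve, blank below 0.15 rad/s and horizontal distance between valve and trap below 0.009 m and z of valve in the frame of trap between 0.075 and 0.0805 m and horizontal distance between blank and pump below 0.009 m and z of blank in the frame of pump between 0.109 and 0.1145 m); the robot touches nothing.
It fails at once if a fitting is let fall (moving faster than 0.65 m/s, out of the gripper) ((linear speed of gauge above 0.65 m/s and contact force between gauge and the fingers below 0.01 N) or (linear speed of valve above 0.65 m/s and contact force between valve and the fingers below 0.01 N) or (linear speed of blank above 0.65 m/s and contact force between blank and the fingers below 0.01 N)).
It fails at once if a fitting is tipped over (angle between any of gauge, valve, blank's own z axis and vertical above 0.7 rad).
It fails at once if the solvent bottle is shifted by more than 30 mm or tipped (distance of solvent from where it was at the start of the episode above 0.03 m or angle between solvent's own z axis and vertical above 0.3 rad).
It fails at once if the ion source is shifted by more than 30 mm or tipped (distance of source from where it was at the start of the episode above 0.03 m or angle between source's own z axis and vertical above 0.3 rad).
It also fails if it takes over 115 s, if anything falls off the work surface, if the arm or the gripper's body presses on something with over 40 N, if the wrist force passes 120 N, or if a joint passes its speed limit or range.

### The arm

A 6-joint arm with a two-finger parallel gripper is mounted at the origin on the work surface. World frame = base frame: x ahead of the robot, y to its left, z up, the work surface at z = 0. Lengths are in mm, angles in degrees, forces in N, time in s.
With the tool pointing down it reaches from about 300 to 850 mm from the base axis. Payload 4.2 kg.
Tool frame: the origin (TCP) lies at the very end of the fingers, on their centre line; the grasp point (between the pads) lies 19 mm behind it (hold_point_z is the z of the grasp point in the tool frame, in mm); z points along the fingers, y is the direction in which the jaws open and shut (so a half turn about z gives the same grasp; the last joint's range is limited). The gripper opens to 91 mm and grips with 3 to 60 N. Pads are 32 mm wide; open, the fingers measure 118 mm over their backs; the gripper's body (76 mm by 178 mm) begins 60 mm behind the grasp point.
Start: joints at [65.489, 18.312, 89.639, -0, 72.044, -1.146], TCP at [228.044, 527.863, 213.976] pointing down, gripper open.
Joint ranges: [-177.97, 177.97], [-48.28, 115.42], [12.27, 149.76], [-77.06, 257.06], [2.81, 150.46], [-146.56, 146.56]. Speed limits (degrees/s): [147.25, 147.25, 180, 180, 180, 180].

### API

Orientations are given as [roll, pitch, yaw] about the fixed x, y, z axes, in that order (R = Rz(yaw) Ry(pitch) Rx(roll)).
In Python, from workcell import state, grab_frame, job_done, hold_point_z gives the robot as it stands. The module is installed in compiled form; this text tells all that it offers.
- The arm moves only by the shell command python3 -m creep 'ROWS' [FORCE]. ROWS is JSON, a list of rows, each a list of 7 numbers: the closure, from 0 (fully open) to 1 (shut), then the shift along the tool's x, y, z in mm, then the turn, a rotation vector about the tool's x, y, z in degrees. A call has 1 to 5 rows; each row shifts and turns the commanded pose from where the row before left it, along the tool's axes as they then stand; what a row does not reach is not made up. A row lasts 1/8 s, in which the tool goes at most 62.5 mm and 10.7 degrees, less where a joint would pass 70% of its speed; a pose out of reach is approached as far as the arm can. A call is refused whole if a number of a shift passes 62.5 or a number of a turn 10.7, either way. A call with a gripper value outside its range is refused whole. The fingers move at their own pace and stop on an object; FORCE is the grip in N (left out, the last holds). Time passes only in rows, so rows that do not move let the fingers close. It gives the time, the measured TCP pose, the force and the opening at its end, in the units of the state.
- state(): the state, without advancing time (a new reading comes with each control period).
- grab_frame(name): name is "side" or "top"; returns a dict with "frame" (480x640x3 uint8, red, green, blue), "fx", "fy", "cx", "cy" (pixels), "view" (4x4, takes a point from world to camera coordinates). Camera axes: x right, y down, z forward; pixel columns grow to the right and rows downward; lengths in mm; the calibration is good to about 2 mm. A picture is of the moment at which its call begins. There is no depth.
- job_done(): hands the job in, once; it reports no verdict.
The state is a dict: "time_s": time; "qpos": joint angles; "qvel": joint speeds; "effort": joint torques, N m; "ee_pos": TCP position; "ee_rot": TCP orientation; "force": force on the tool from outside, world axes, zero at the start; "torque": the same for the moment, N m; "gripper_width": finger opening in mm.
Only numpy, scipy, OpenCV 4.12 (cv2) and the standard library are available. Lean on these libraries where they do the work, as an engineer would, in place of code of your own. Each camera call takes 0.05 s, during which the arm holds its last target.

## Working session

There is one attempt and no reset: what is moved stays moved. The work goes in short steps, Python scripts to look and compute and a shell command to move; the robot and the scene stay as the last step left them, time stands still between calls to the robot, and variables do not carry over. Pictures are saved under pics/ and viewed, and the job is handed in when it is done.

```bash
mkdir -p pics; python3 - <<'E'
from workcell import state, grab_frame, hold_point_z
import cv2,numpy as np
print(state(),hold_point_z)
for n in("top","side"):
    f=grab_frame(n); cv2.imwrite(f"pics/{n}0.png",cv2.cvtColor(f["frame"],cv2.COLOR_RGB2BGR)); print(n,f["fx"],f["fy"],f["cx"],f["cy"],np.round(f["view"],4).tolist())
E
```

```text
{'time_s': 0.0, 'qpos': array([ 6.54906351e+01,  1.83529711e+01,  8.97055365e+01, -1.99631893e-03,
        7.20431386e+01, -1.14735549e+00]), 'qvel': array([ 0.0493255 , -0.03870026, -0.13137331, -0.01488202,  0.04451013,
        0.03727181]), 'effort': array([ 3.78230188e-04, -4.12463307e+01, -2.31979269e+01,  7.27508054e-02,
        4.56269877e-02, -1.33618942e-04]), 'ee_pos': array([227.8281354 , 527.40133717, 213.11283373]), 'ee_rot': array([-1.79898336e+02, -1.37740168e-04,  1.56638608e+02]), 'force': array([-0.27194397, -0.00467074, -0.59295206]), 'torque': array([ 0.00275622, -0.02259998,  0.02218855]), 'gripper_width': 91.32707555129882} -18.8
top 505.3683807142403 505.3683807142403 319.31766413666213 239.1828704416594 [[-0.0075, -0.9999, -0.0082, 23.0295], [-0.9849, 0.0088, -0.1729, 584.1107], [0.1729, 0.0067, -0.9849, 1181.808], [0.0, 0.0, 0.0, 1.0]]
side 438.09354196672075 438.09354196672075 324.94021338660076 240.46060496982594 [[0.7754, -0.6311, -0.0205, -454.7787], [-0.3391, -0.3889, -0.8566, 288.0825], [0.5327, 0.6712, -0.5155, 828.5005], [0.0, 0.0, 0.0, 1.0]]
```

View pics/top0.png

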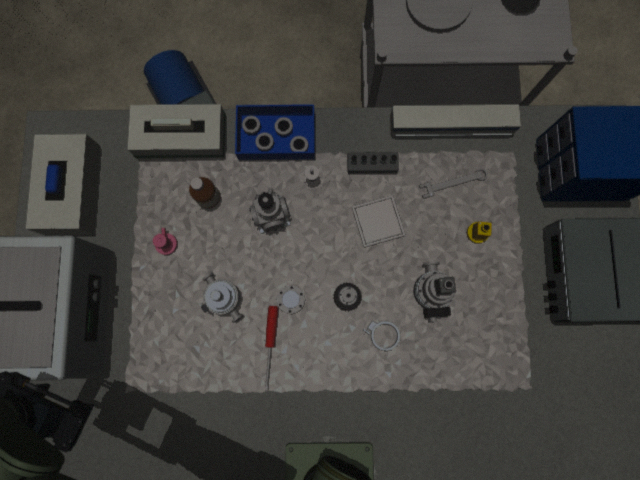

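View pics/side0.png

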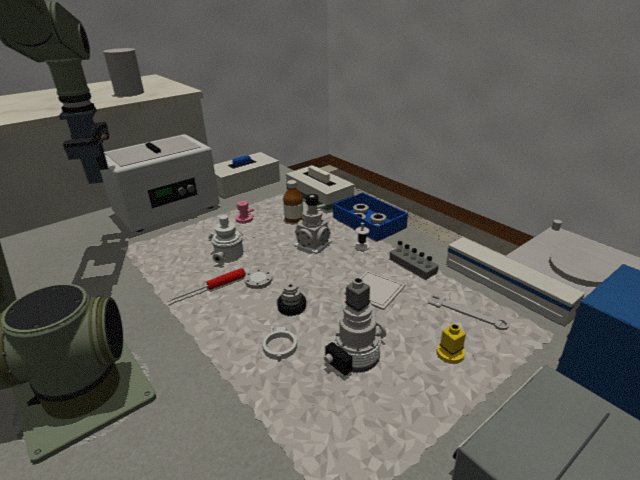

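The top view shows the pump with the gauge at about (440,287), the chamber with the valve at (268,205), and the trap with the blank at (221,297). The rest plate is at (379,222), the bottle at (203,190) and the source at (347,295). I'll zoom in on these.

```bash
python3 - <<'E'
import cv2,numpy as np
t=cv2.imread("pics/top0.png"); s=cv2.imread("pics/side0.png")
def c(im,x,y,w,h): return cv2.resize(cv2.convertScaleAbs(im[y:y+h,x:x+w],alpha=1.5),(400,300),interpolation=cv2.INTER_CUBIC)
a=np.vstack([np.hstack([c(t,395,245,80,60+0),c(t,230,178,80,60)]),np.hstack([c(t,181,266,80,60),c(t,340,190,80,60)])])
b=np.vstack([np.hstack([c(s,300,270,120,90),c(s,275,180,100,75)]),np.hstack([c(s,190,205,80,60),c(s,330,250,100,75)])])
cv2.imwrite("pics/z1.png",a);cv2.imwrite("pics/z2.png",b)
E
```

```text
(no output)
```

View pics/z1.png

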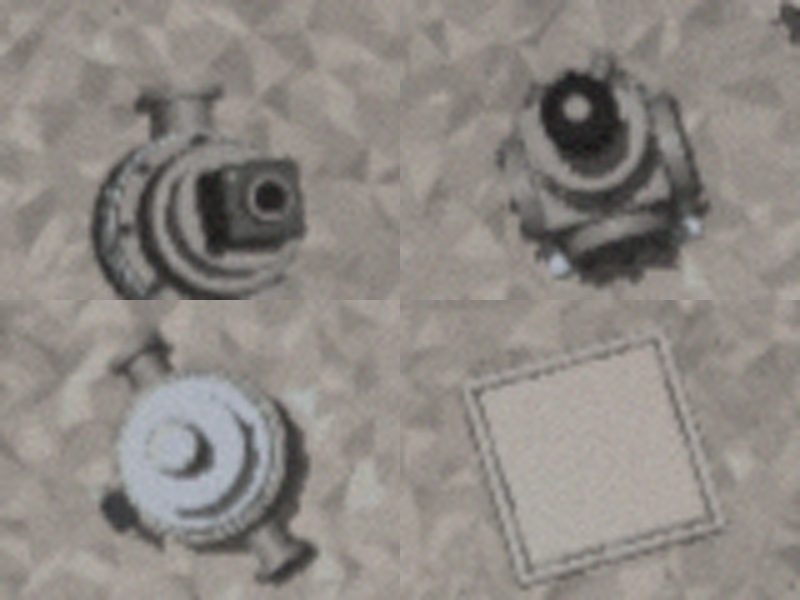

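View pics/z2.png

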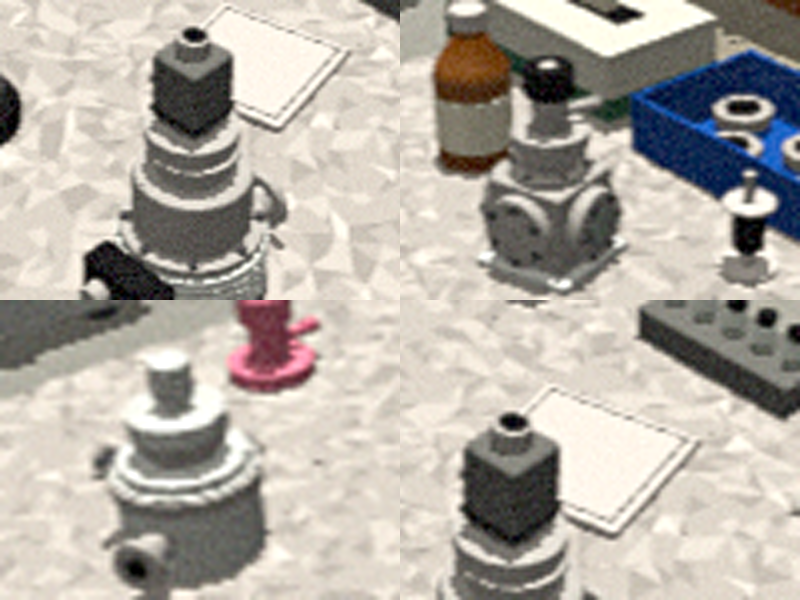

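```bash
cat > h.py <<'E'
from workcell import state, grab_frame
import cv2,numpy as np
from scipy.spatial.transform import Rotation as R
CAL=dict(top=(505.3683807,319.3176641,239.1828704,np.array([[-0.0075,-0.9999,-0.0082,23.0295],[-0.9849,0.0088,-0.1729,584.1107],[0.1729,0.0067,-0.9849,1181.808]])),
 side=(438.0935420,324.9402134,240.4606050,np.array([[0.7754,-0.6311,-0.0205,-454.7787],[-0.3391,-0.3889,-0.8566,288.0825],[0.5327,0.6712,-0.5155,828.5005]])))
def ray(n,p):
    f,cx,cy,V=CAL[n]; d=V[:,:3].T@np.array([(p[0]-cx)/f,(p[1]-cy)/f,1]); o=-V[:,:3].T@V[:,3]; return o,d/np.linalg.norm(d)
def onz(n,p,z):
    o,d=ray(n,p); return o+d*(z-o[2])/d[2]
def tri(pt,ps):
    o1,d1=ray("top",pt);o2,d2=ray("side",ps)
    A=np.stack([d1,-d2],1);t=np.linalg.lstsq(A,o2-o1,rcond=None)[0]
    a,b=o1+t[0]*d1,o2+t[1]*d2; return (a+b)/2,np.linalg.norm(a-b)
def proj(n,P):
    f,cx,cy,V=CAL[n]; c=V[:,:3]@np.asarray(P,float)+V[:,3]; return c[:2]/c[2]*f+[cx,cy]
def snap(n,name):
    im=cv2.cvtColor(grab_frame(n)["frame"],cv2.COLOR_RGB2BGR); cv2.imwrite(f"pics/{name}.png",im); return im
def delta(x,y,z,yaw):
    s=state(); Rm=R.from_euler("xyz",s["ee_rot"],degrees=True)
    T=R.from_euler("xyz",[180,0,yaw],degrees=True)
    d=np.array([x,y,z])-s["ee_pos"]
    print("pos",s["ee_pos"].round(1),"rot",s["ee_rot"].round(1),"t",round(s["time_s"],2),"w",round(s["gripper_width"],1),"F",s["force"].round(1))
    print("tool shift",Rm.inv().apply(d).round(1),"turn",(Rm.inv()*T).as_rotvec(degrees=True).round(1),"q",s["qpos"].round(0))
E
python3 - <<'E'
from h import *
np.set_printoptions(suppress=True,precision=1)
print("gauge",onz("top",(448.1,284.5),186),*tri((448.1,284.5),(358,279.4)))
print("valve",onz("top",(265.1,199.9),154),*tri((265.1,199.9),(311.8,195.8)))
print("blank",onz("top",(214.9,294.9),120),*tri((214.9,294.9),(223.1,216.1)))
c=[onz("top",(340+x/5-.5,190+y/5-.5),8) for x,y in((65,82),(260,36),(322,222),(125,285))]
print("rest",np.mean(c,0),np.array(c))
g=[onz("top",(395+x/5-.5,245+y/5-.5),174) for x,y in((218,165),(300,160),(303,237),(222,248))]
print("gz",np.mean(g,0)); 
for i in range(4):
    e=g[(i+1)%4]-g[i]; print(np.linalg.norm(e),np.degrees(np.arctan2(e[1],e[0])))
print("source",onz("top",(347,295),20),"solvent cap",onz("top",(197,183),130), "bott", onz("side",(293,222),0))
E
```

```text
gauge [ 460.1 -256.3  186. ] [ 460.5 -256.4  186.7] 0.9998221684217885
valve [657.6 139.7 154. ] [657.7 139.5 154.5] 0.4218224194620428
blank [446.4 254.8 120. ] [445.8 255.  120.5] 1.2786934830265553
rest [ 638.4 -131.1    8. ] [[ 677.4  -66.9    8. ]
 [ 700.6 -167.1    8. ]
 [ 603.5 -195.3    8. ]
 [ 572.1  -95.1    8. ]]
gz [ 460.1 -256.   174. ]
35.49788289217904 -86.9816045483807
33.15665386390326 179.14786789344697
35.237092773232796 97.2178867976539
35.711082358351405 -0.0037317141443236547
source [450.1 -48.4  20. ] solvent cap [705.9 301.8 130. ] bott [691. 289.   0.]
```

```bash
python3 - <<'E'
from h import *
delta(446.2,254.9,215,130)
o=onz("top",(270,190),119); print(o)
E
```

```text
pos [227.9 527.4 213.2] rot [-179.9    0.   156.6] t 0.1 w 91.3 F [ 0.1 -0.2 -0.3]
tool shift [-308.5 -163.6   -1.5] turn [-0.1  0.  26.6] q [65. 18. 90. -0. 72. -1.]
[690.44564714 132.51529755 119.        ]
```

```bash
python3 -m creep '[[0,-51,-27,0,0,0,0],[0,-51,-27,0,0,0,0],[0,-51,-27,0,0,0,0],[0,-51,-27,0,0,0,0],[0,-51,-27,0,0,0,0]]' 20
python3 -m creep '[[0,-50,-27,0,0,0,0],[0,0,0,0,0,0,9],[0,0,0,0,0,0,9],[0,0,0,0,0,0,9],[0,0,0,0,0,0,0]]'
python3 - <<'E'
from h import *
delta(446.2,254.9,94,130); snap("top","a1")
E
```

```text
time_s: 0.72
ee_pos: [409.4, 301.2, 213.7]
ee_rot: [-180.0, -0.0, 156.6]
force: [0.2, -0.5, -0.1]
gripper_width: 91.2
time_s: 1.35
ee_pos: [443.6, 258.0, 213.6]
ee_rot: [-180.0, -0.0, 129.7]
force: [-0.4, -0.6, -0.9]
gripper_width: 91.2
pos [443.6 258.  213.6] rot [-180.    -0.   129.7] t 1.35 w 91.2 F [-0.4 -0.6 -0.9]
tool shift [-4.100e+00  1.000e-01  1.196e+02] turn [-0.  -0.  -0.3] q [ 29.  13.  98.   0.  70. -11.]
```

```bash
python3 -m creep '[[0,-4,0,40,0,0,0],[0,0,0,40,0,0,0],[0,0,0,20,0,0,0],[0,0,0,0,0,0,0]]'
python3 - <<'E'
from h import *
delta(446.2,254.9,95,130); a=snap("top","a2");b=snap("side","a3")
c=np.hstack([cv2.resize(a[250:340,165:285],(400,300)),cv2.resize(b[180:270,165:285],(400,300))]);cv2.imwrite("pics/a4.png",c)
E
```

```text
time_s: 1.9
ee_pos: [445.2, 254.6, 112.5]
ee_rot: [-179.8, -0.0, 129.7]
force: [-0.5, -0.4, 0.2]
gripper_width: 91.0
pos [445.2 254.6 112.5] rot [-179.8   -0.   129.7] t 1.9 w 91.0 F [-0.5 -0.4  0.2]
tool shift [-0.4  1.  17.5] turn [-0.2 -0.  -0.3] q [ 28.  18. 106.   0.  56. -11.]
```

View pics/a4.png

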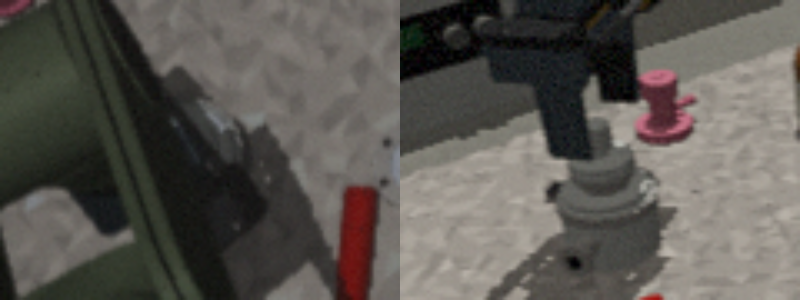

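The picture shows the fingers straddling the blank's knob in the side view. I'll go down the last 17.5 mm and close.

```bash
python3 -m creep '[[0,0,1,9,0,0,0],[0,0,0,8,0,0,0],[0,0,0,0,0,0,0]]'
python3 -m creep '[[1,0,0,0,0,0,0],[1,0,0,0,0,0,0],[1,0,0,0,0,0,0],[1,0,0,0,0,0,0],[1,0,0,0,0,0,0]]' 20
```

```text
time_s: 2.38
ee_pos: [446.6, 255.5, 96.4]
ee_rot: [-179.9, -0.0, 129.6]
force: [-0.5, -0.0, 0.0]
gripper_width: 91.3
time_s: 3.0
ee_pos: [447.1, 255.8, 97.0]
ee_rot: [180.0, -0.0, 129.6]
force: [-0.9, 0.6, 0.6]
gripper_width: 44.2
```

```bash
python3 -m creep '[[1,0,0,0,0,0,0],[1,0,0,0,0,0,0],[1,0,0,0,0,0,0],[1,0,0,0,0,0,0],[1,0,0,0,0,0,0]]' 20
python3 -m creep '[[1,0,0,-5,0,0,0],[1,0,0,-25,0,0,0],[1,0,0,-40,0,0,0],[1,0,0,-40,0,0,0],[1,0,0,0,0,0,0]]'
python3 - <<'E'
from h import *
delta(638.4,-131,215,90); a=snap("top","b2");b=snap("side","b3")
c=np.hstack([cv2.resize(a[250:340,165:285],(400,300)),cv2.resize(b[180:270,165:285],(400,300))]);cv2.imwrite("pics/b4.png",c)
E
```

```text
time_s: 3.62
ee_pos: [446.8, 255.5, 96.9]
ee_rot: [-180.0, -0.0, 129.6]
force: [-0.6, -1.1, 0.9]
gripper_width: 23.6
time_s: 4.25
ee_pos: [449.2, 257.0, 210.3]
ee_rot: [179.5, 0.1, 129.6]
force: [0.7, 0.5, -2.2]
gripper_width: 23.8
pos [449.2 257.  210.3] rot [1.795e+02 1.000e-01 1.296e+02] t 4.25 w 23.8 F [ 0.7  0.5 -2.2]
tool shift [-419.5 -101.7   -5. ] turn [ 0.5 -0.1 39.6] q [ 28.  13.  98.   0.  69. -11.]
```

View pics/b4.png

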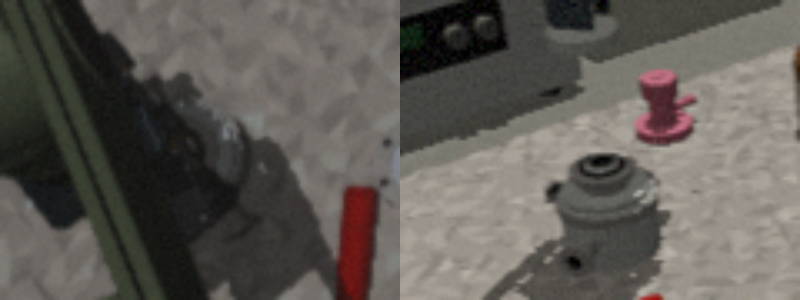

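The blank is in the gripper (23.8 mm wide), and the side view shows the bare trap port at about (600,165) in the crop. I'll carry the blank to the rest plate.

```bash
python3 -m creep '[[1,-30,-7,0,0,0,0],[1,-50,-12,0,0,0,0],[1,-55,-14,0,0,0,0],[1,-55,-14,0,0,0,0],[1,-55,-14,0,0,0,0]]'
python3 -m creep '[[1,-55,-14,0,0,0,0],[1,-55,-14,0,0,0,0],[1,-45,-9,0,0,0,0],[1,-18,-4,0,0,0,0],[1,0,0,0,0,0,0]]'
python3 -m creep '[[1,0,0,0,0,0,10],[1,0,0,0,0,0,10],[1,0,0,0,0,0,10],[1,0,0,0,0,0,10],[1,0,0,0,0,0,0]]'
python3 - <<'E'
from h import *
delta(638.4,-131,27,90)
E
```

```text
time_s: 4.97
ee_pos: [556.0, 26.5, 204.7]
ee_rot: [-179.8, -0.1, 129.6]
force: [0.1, 0.5, -1.8]
gripper_width: 23.4
time_s: 5.6
ee_pos: [634.6, -131.4, 205.0]
ee_rot: [-179.9, -0.2, 129.6]
force: [-0.5, 0.1, -1.4]
gripper_width: 23.0
time_s: 6.22
ee_pos: [634.3, -129.2, 206.7]
ee_rot: [-179.9, -0.1, 89.9]
force: [-0.3, 0.1, -1.5]
gripper_width: 23.7
pos [ 634.3 -129.2  206.7] rot [-1.799e+02 -1.000e-01  8.990e+01] t 6.22 w 23.7 F [-0.3  0.1 -1.5]
tool shift [ -2.    4.3 179.7] turn [-0.1 -0.1 -0.1] q [-13.  25.  80.   0.  75. -12.]
```

```bash
python3 -m creep '[[1,-2,4,40,0,0,0],[1,0,0,50,0,0,0],[1,0,0,45,0,0,0],[1,0,0,25,0,0,0],[1,0,0,0,0,0,0]]'
python3 -m creep '[[1,0,0,4,0,0,0],[1,0,0,0,0,0,0]]'
python3 - <<'E'
from h import *
delta(638.4,-131,27,90)
E
```

```text
time_s: 6.85
ee_pos: [637.1, -131.8, 44.7]
ee_rot: [-179.7, -0.1, 89.8]
force: [0.5, 0.8, -0.5]
gripper_width: 23.1
time_s: 7.1
ee_pos: [639.9, -133.1, 44.3]
ee_rot: [179.9, 0.0, 89.7]
force: [0.2, -0.6, -2.1]
gripper_width: 23.8
pos [ 639.9 -133.1   44.3] rot [179.9   0.   89.7] t 7.1 w 23.8 F [ 0.2 -0.6 -2.1]
tool shift [ 2.1 -1.5 17.3] turn [ 0.1  0.  -0.3] q [-13.  33.  91.   0.  55. -12.]
```

```bash
python3 -m creep '[[1,0,0,8,0,0,0],[1,0,0,5,0,0,0],[1,0,0,0,0,0,0]]'
python3 -m creep '[[1,0,0,1.5,0,0,0],[1,0,0,0,0,0,0]]'
python3 -m creep '[[1,0,0,1.5,0,0,0],[1,0,0,0,0,0,0]]'
```

```text
time_s: 7.48
ee_pos: [638.7, -133.2, 29.3]
ee_rot: [-179.9, -0.0, 89.6]
force: [0.2, 0.9, -1.7]
gripper_width: 23.2
time_s: 7.72
ee_pos: [639.2, -133.3, 28.4]
ee_rot: [180.0, -0.0, 89.6]
force: [0.1, 0.0, -2.5]
gripper_width: 23.4
time_s: 7.98
ee_pos: [639.3, -133.2, 27.0]
ee_rot: [180.0, -0.0, 89.6]
force: [0.1, 0.1, -0.8]
gripper_width: 23.5
```

```bash
python3 -m creep '[[1,0,0,1,0,0,0],[1,0,0,0,0,0,0]]'
python3 -m creep '[[1,0,0,1,0,0,0],[1,0,0,0,0,0,0]]'
```

```text
time_s: 8.22
ee_pos: [639.3, -133.3, 26.9]
ee_rot: [180.0, 0.0, 89.6]
force: [-1.5, 0.5, 4.9]
gripper_width: 23.4
time_s: 8.48
ee_pos: [639.4, -133.3, 26.9]
ee_rot: [179.9, 0.0, 89.6]
force: [-3.5, 0.8, 10.1]
gripper_width: 23.5
```

Contact at TCP z 26.9, as predicted. I'll back off the press by 1 mm and open partly, so the fingers stay clear of everything.

```bash
python3 -m creep '[[1,0,0,-1,0,0,0],[0.4,0,0,0,0,0,0],[0.2,0,0,0,0,0,0],[0,0,0,0,0,0,0],[0,0,0,0,0,0,0]]'
python3 -m creep '[[0,0,0,0,0,0,0],[0,0,0,-20,0,0,0],[0,0,0,-50,0,0,0],[0,0,0,-60,0,0,0],[0,0,0,-60,0,0,0]]'
python3 - <<'E'
from h import *
delta(657.6,139.6,215,168)
a=snap("top","c2");b=snap("side","c3")
c=np.hstack([cv2.resize(a[180:270,320:440],(400,300)),cv2.resize(b[240:330,320:440],(400,300))]);cv2.imwrite("pics/c4.png",c)
E
```

```text
time_s: 9.1
ee_pos: [639.2, -133.2, 25.7]
ee_rot: [-180.0, -0.0, 89.6]
force: [-0.3, -0.1, 0.3]
gripper_width: 60.8
time_s: 9.72
ee_pos: [638.9, -133.2, 217.7]
ee_rot: [-180.0, -0.0, 89.6]
force: [0.7, 0.6, -0.7]
gripper_width: 91.1
pos [ 638.9 -133.2  217.7] rot [-180.    -0.    89.6] t 9.72 w 91.1 F [ 0.7  0.6 -0.7]
tool shift [272.9  16.9   2.7] turn [ -0.   -0.  -78.4] q [-13.  25.  78.   0.  76. -12.]
```

View pics/c4.png

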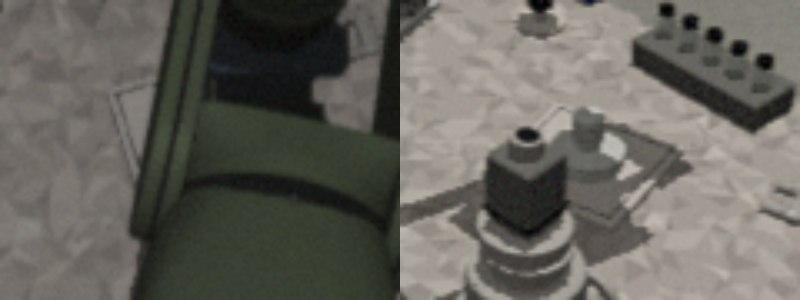

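The blank stands upright on the plate, at about (590,130) in the side crop. Next is the valve.

```bash
python3 -m creep '[[0,54,3,0,0,0,0],[0,55,3,0,0,0,0],[0,55,4,0,0,0,0],[0,55,4,0,0,0,0],[0,54,3,0,0,0,0]]'
python3 -m creep '[[0,0,0,0,0,0,-10],[0,0,0,0,0,0,-10],[0,0,0,0,0,0,-10],[0,0,0,0,0,0,-10],[0,0,0,0,0,0,-10]]'
python3 -m creep '[[0,0,0,0,0,0,-10],[0,0,0,0,0,0,-10],[0,0,0,0,0,0,-8],[0,0,0,0,0,0,0]]'
python3 - <<'E'
from h import *
delta(657.6,139.6,127,168)
a=snap("top","d2")
cv2.imwrite("pics/d4.png",cv2.resize(a[250:340,165:285],(800,600),interpolation=cv2.INTER_CUBIC))
E
```

```text
time_s: 10.45
ee_pos: [657.7, 141.4, 215.4]
ee_rot: [-180.0, 0.0, 89.6]
force: [1.0, -0.3, 0.2]
gripper_width: 91.1
time_s: 11.08
ee_pos: [657.7, 139.6, 215.3]
ee_rot: [-180.0, -0.0, 140.0]
force: [0.1, -0.4, -0.5]
gripper_width: 91.6
time_s: 11.58
ee_pos: [657.7, 139.6, 215.4]
ee_rot: [-180.0, -0.0, 167.5]
force: [-0.2, 0.1, -0.0]
gripper_width: 91.1
pos [657.7 139.6 215.4] rot [-180.    -0.   167.5] t 11.57 w 91.1 F [-0.2  0.1 -0. ]
tool shift [ 0.1  0.  88.4] turn [-0.  -0.  -0.5] q [ 11.  27.  75.   0.  77. -67.]
```

View pics/d4.png

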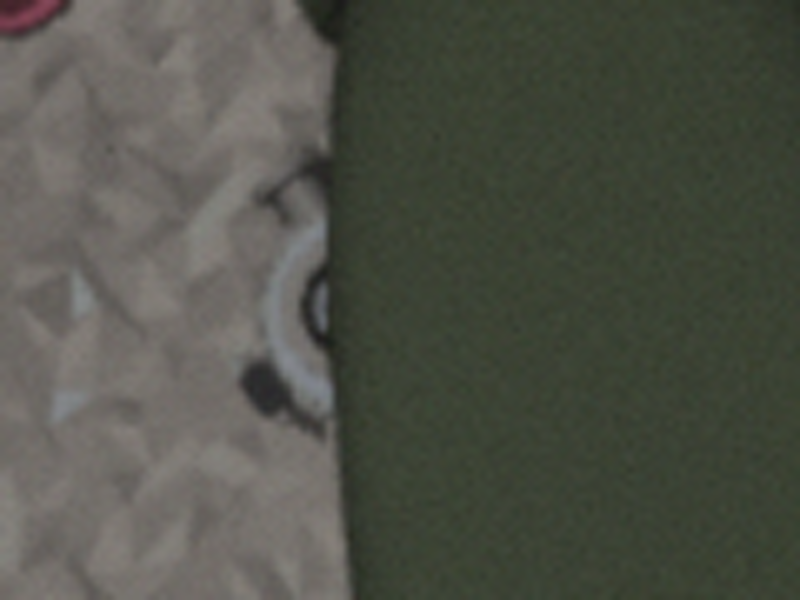

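The arm hides the trap in this picture, but c2 should show the bare trap port.

```bash
python3 - <<'E'
import cv2,numpy as np
a=cv2.imread("pics/c2.png");b=cv2.imread("pics/c3.png")
f=lambda i:cv2.resize(i,(400,300),interpolation=cv2.INTER_CUBIC)
cv2.imwrite("pics/c5.png",np.hstack([f(a[266:326,181:261]),f(b[205:265,190:270])]))
E
```

```text
(no output)
```

View pics/c5.png

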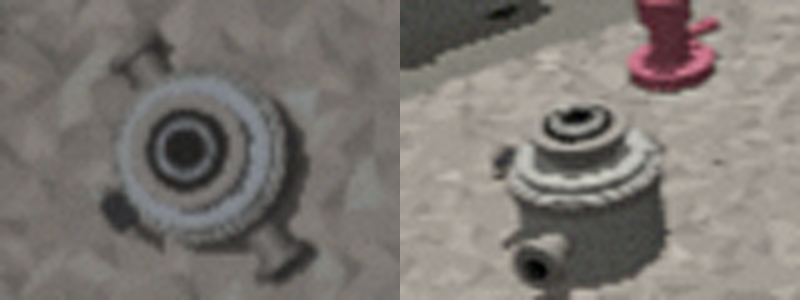

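The bare port shows its ring centre at crop (185,150) in the top view and (177,122) in the side view.

```bash
python3 - <<'E'
from h import *
np.set_printoptions(suppress=True,precision=1)
p=(181+185/5-.5,266+151/5-.5);q=(181+184/5-.5,266+148.5/5-.5)
print(onz("top",p,78),onz("top",q,83),tri(q,(190+178/5-.5,205+118/5-.5)))
print(onz("side",(190+177/5-.5,205+124/5-.5),78))
E
```

```text
[447.2 257.6  78. ] [448.1 257.1  83. ] (array([447.4, 257.7,  81.8]), np.float64(1.5988209175708403))
[445.9 258.8  78. ]
```

```bash
python3 -m creep '[[0,0,0,30,0,0,0],[0,0,0,35,0,0,0],[0,0,0,15,0,0,0],[0,0,0,5,0,0,0],[0,0,0,0,0,0,0]]'
python3 - <<'E'
from h import *
delta(657.6,139.6,127,168)
b=snap("side","d3")
cv2.imwrite("pics/d5.png",cv2.resize(b[150:270,240:400],(800,600),interpolation=cv2.INTER_CUBIC))
E
```

```text
time_s: 12.25
ee_pos: [658.5, 139.8, 131.7]
ee_rot: [180.0, 0.1, 167.6]
force: [-0.1, 0.1, -0.0]
gripper_width: 91.6
pos [658.5 139.8 131.7] rot [1.800e+02 1.000e-01 1.676e+02] t 12.25 w 91.6 F [-0.1  0.1 -0. ]
tool shift [ 0.8 -0.3  4.7] turn [ 0.   0.1 -0.4] q [ 11.  30.  83.   0.  67. -67.]
```

View pics/d5.png

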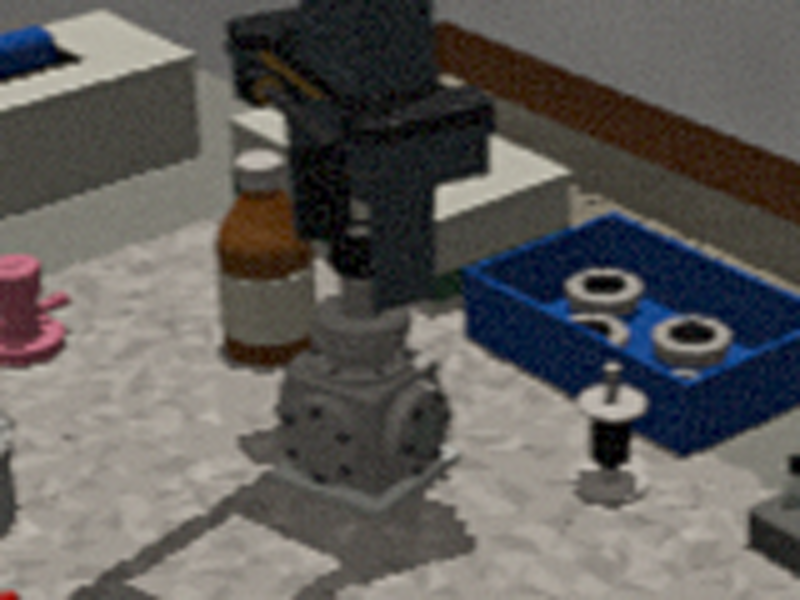

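The knob sits between the fingers and the bottle is clear. I'll lower 5 mm, close and lift.

```bash
python3 -m creep '[[0,0,0,5,0,0,0],[0,0,0,0,0,0,0],[1,0,0,0,0,0,0],[1,0,0,0,0,0,0],[1,0,0,0,0,0,0]]' 20
python3 -m creep '[[1,0,0,0,0,0,0],[1,0,0,0,0,0,0],[1,0,0,0,0,0,0],[1,0,0,0,0,0,0],[1,0,0,0,0,0,0]]'
python3 -m creep '[[1,0,0,-5,0,0,0],[1,0,0,-25,0,0,0],[1,0,0,-40,0,0,0],[1,0,0,-20,0,0,0],[1,0,0,0,0,0,0]]'
python3 - <<'E'
from h import *
delta(447,257.7,215,168)
b=snap("side","d6")
cv2.imwrite("pics/d7.png",cv2.resize(b[110:230,240:400],(800,600),interpolation=cv2.INTER_CUBIC))
E
```

```text
time_s: 12.92
ee_pos: [658.0, 139.6, 126.1]
ee_rot: [180.0, 0.0, 167.6]
force: [-0.3, 0.2, 0.3]
gripper_width: 63.8
time_s: 13.55
ee_pos: [658.0, 139.7, 125.9]
ee_rot: [180.0, 0.0, 167.6]
force: [-0.7, 0.4, -0.5]
gripper_width: 34.0
time_s: 14.18
ee_pos: [658.7, 139.7, 217.7]
ee_rot: [179.9, 0.2, 167.6]
force: [0.5, -0.5, -2.9]
gripper_width: 33.4
pos [658.7 139.7 217.7] rot [179.9   0.2 167.6] t 14.18 w 33.4 F [ 0.5 -0.5 -2.9]
tool shift [232.   69.9   2. ] turn [ 0.1  0.2 -0.4] q [ 11.  27.  75.  -0.  77. -67.]
```

View pics/d7.png

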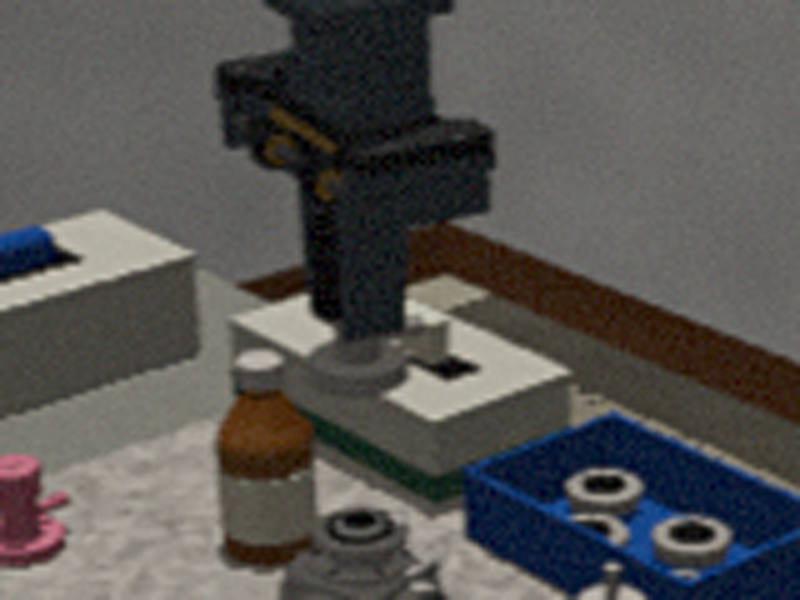

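The valve is held upright, and the freed chamber port shows at crop (360,525). I'll carry the valve to the trap.

```bash
python3 -m creep '[[1,25,7,0,0,0,0],[1,45,14,0,0,0,0],[1,50,15,0,0,0,0],[1,50,15,0,0,0,0],[1,40,12,0,0,0,0]]'
python3 -m creep '[[1,20,6,0,0,0,0],[1,0,0,0,0,0,0],[1,0,0,30,0,0,0],[1,0,0,30,0,0,0],[1,0,0,0,0,0,0]]'
python3 - <<'E'
from h import *
delta(447,257.7,110,168)
a=snap("top","e1");b=snap("side","e2")
f=lambda i:cv2.resize(i,(400,300),interpolation=cv2.INTER_CUBIC)
cv2.imwrite("pics/e3.png",np.vstack([np.hstack([f(a[266:326,181:261]),f(b[170:245,170:270])]),np.hstack([f(a[178:238,230:310]),f(b[190:265,270:370])])]))
E
```

```text
time_s: 14.85
ee_pos: [463.4, 246.3, 214.2]
ee_rot: [-179.9, -0.2, 167.7]
force: [0.3, 0.6, -3.0]
gripper_width: 33.5
time_s: 15.48
ee_pos: [447.6, 254.8, 153.5]
ee_rot: [-179.8, -0.2, 167.6]
force: [-1.1, 0.5, -2.4]
gripper_width: 33.5
pos [447.6 254.8 153.5] rot [-179.8   -0.2  167.6] t 15.47 w 33.5 F [-1.1  0.5 -2.4]
tool shift [ 1.   2.9 43.5] turn [-0.2 -0.2 -0.4] q [ 28.  16. 103.  -0.  62. -49.]
```

View pics/e3.png

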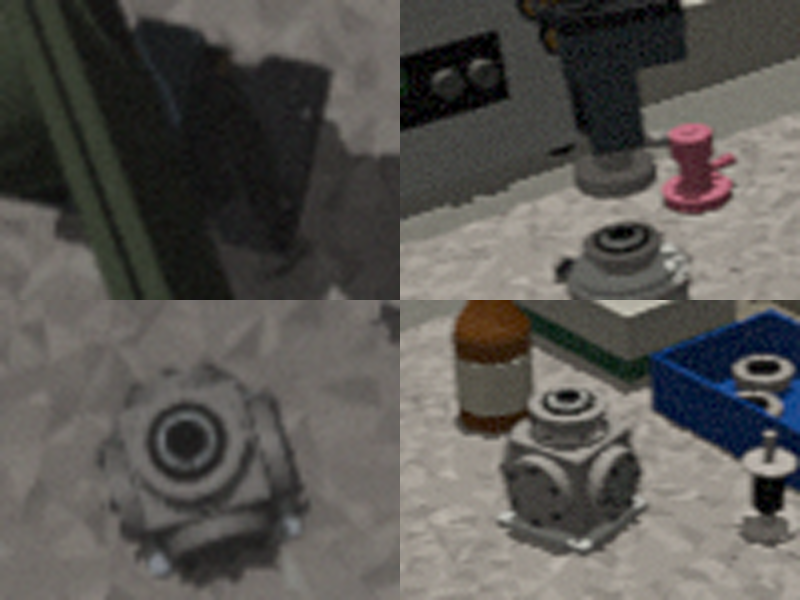

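Valve above the trap port. The chamber ring centre is at crop (187,141) in the top view.

```bash
python3 - <<'E'
from h import *
np.set_printoptions(suppress=True,precision=1)
p=(230+187/5-.5,178+141/5-.5);q=(230+185/5-.5,178+138/5-.5)
print(onz("top",p,94),onz("top",q,99),tri(q,(270+(567-400)/4-.5,190+98/4-.5)))
E
python3 -m creep '[[1,1,3,15,0,0,0],[1,0,0,13,0,0,0],[1,0,0,5,0,0,0],[1,0,0,0,0,0,0],[1,0,0,0,0,0,0]]'
python3 - <<'E'
from h import *
delta(447,257.5,110,168)
E
```

```text
[658.8 142.2  94. ] [659.1 142.6  99. ] (array([658.3, 143.5,  97.3]), np.float64(2.8232801858063867))
time_s: 16.2
ee_pos: [448.0, 259.6, 123.3]
ee_rot: [180.0, 0.0, 167.6]
force: [-0.1, 0.5, -2.3]
gripper_width: 33.0
pos [448.  259.6 123.3] rot [180.    0.  167.6] t 16.2 w 33.0 F [-0.1  0.5 -2.3]
tool shift [ 0.5 -2.3 13.3] turn [ 0.   0.  -0.4] q [ 29.  18. 105.   0.  57. -49.]
```

```bash
python3 -m creep '[[1,0.5,-2.3,4,0,0,0],[1,0,0,3,0,0,0],[1,0,0,0,0,0,0],[1,0,0,0,0,0,0]]'
python3 -m creep '[[1,0,0,2,0,0,0],[1,0,0,2,0,0,0],[1,0,0,0,0,0,0]]'
python3 -m creep '[[1,0,0,1.5,0,0,0],[1,0,0,0,0,0,0]]'
```

```text
time_s: 16.7
ee_pos: [446.8, 257.3, 116.0]
ee_rot: [180.0, 0.0, 167.6]
force: [-0.4, -0.5, -3.9]
gripper_width: 33.5
time_s: 17.08
ee_pos: [446.6, 257.2, 111.7]
ee_rot: [-180.0, -0.0, 167.6]
force: [-0.9, 0.2, -3.2]
gripper_width: 33.5
time_s: 17.32
ee_pos: [446.7, 257.3, 110.4]
ee_rot: [-180.0, -0.0, 167.6]
force: [0.0, -0.2, -3.4]
gripper_width: 33.7
```

```bash
python3 -m creep '[[1,0,0,1,0,0,0],[1,0,0,0,0,0,0]]'
python3 -m creep '[[1,0,0,1,0,0,0],[1,0,0,0,0,0,0]]'
```

```text
time_s: 17.58
ee_pos: [446.9, 257.4, 109.9]
ee_rot: [180.0, 0.0, 167.6]
force: [-0.7, -0.4, 0.7]
gripper_width: 33.4
time_s: 17.82
ee_pos: [446.9, 257.4, 109.8]
ee_rot: [180.0, 0.0, 167.6]
force: [-2.4, -1.8, 8.7]
gripper_width: 33.5
```

Seated at z 109.8 (110 expected). I'll release and lift.

```bash
python3 -m creep '[[1,0,0,-1,0,0,0],[0.4,0,0,0,0,0,0],[0.2,0,0,0,0,0,0],[0,0,0,0,0,0,0],[0,0,0,0,0,0,0]]'
python3 -m creep '[[0,0,0,0,0,0,0],[0,0,0,0,0,0,0],[0,0,0,-20,0,0,0],[0,0,0,-50,0,0,0],[0,0,0,-50,0,0,0]]'
python3 - <<'E'
from h import *
delta(460.2,-256.2,235,92)
a=snap("top","f1");b=snap("side","f2")
f=lambda i:cv2.resize(i,(400,300),interpolation=cv2.INTER_CUBIC)
cv2.imwrite("pics/f3.png",np.vstack([np.hstack([f(a[266:326,181:261]),f(b[170:245,170:270])]),np.hstack([f(a[263:308,415:475]),f(b[270:345,300:400])])]))
E
```

```text
time_s: 18.45
ee_pos: [446.8, 257.3, 109.4]
ee_rot: [180.0, -0.0, 167.6]
force: [0.3, 0.2, 0.0]
gripper_width: 70.5
time_s: 19.08
ee_pos: [446.4, 257.2, 230.5]
ee_rot: [-180.0, -0.0, 167.6]
force: [1.4, 0.2, -0.4]
gripper_width: 91.0
pos [446.4 257.2 230.5] rot [-180.    -0.   167.6] t 19.07 w 91.0 F [ 1.4  0.2 -0.4]
tool shift [-123.4 -498.5   -4.3] turn [-0.1 -0.  75.6] q [ 29.  12.  96.   0.  72. -49.]
```

View pics/f3.png

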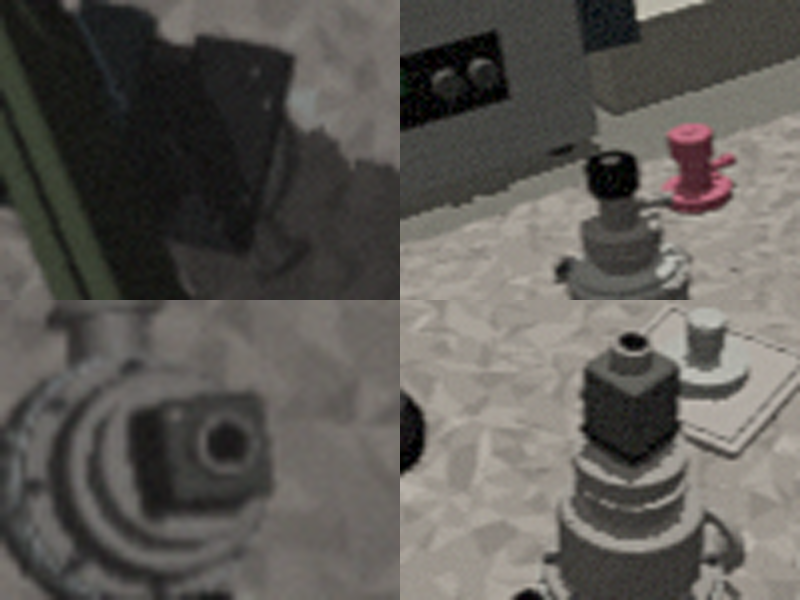

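The valve is seated on the trap. I'll measure the gauge housing's yaw more closely before going there.

```bash
python3 - <<'E'
import cv2
a=cv2.imread("pics/f1.png")
cv2.imwrite("pics/f4.png",cv2.resize(cv2.convertScaleAbs(a[270:300,427:467],alpha=2.2),(800,600),interpolation=cv2.INTER_CUBIC))
E
```

```text
(no output)
```

View pics/f4.png

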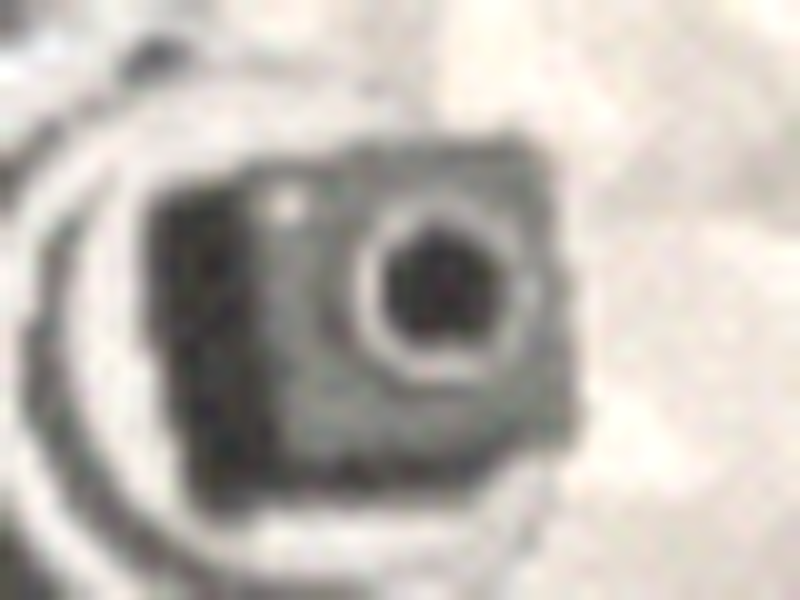

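The housing faces are turned about +6.5°, from corners (240,165), (545,140), (580,440) and (280,480). I'll use tool yaw 96.5.

```bash
python3 -m creep '[[0,-14,-55,0,0,0,0],[0,-14,-55,0,0,0,0],[0,-14,-55,0,0,0,0],[0,-14,-55,0,0,0,0],[0,-14,-55,0,0,0,0]]'
python3 -m creep '[[0,-14,-55,-2,0,0,0],[0,-14,-55,-2,0,0,0],[0,-14,-55,0,0,0,0],[0,-11,-56,0,0,0,0],[0,0,0,0,0,0,0]]'
python3 -m creep '[[0,0,0,0,0,0,10],[0,0,0,0,0,0,10],[0,0,0,0,0,0,10],[0,0,0,0,0,0,10],[0,0,0,0,0,0,10]]'
python3 -m creep '[[0,0,0,0,0,0,10],[0,0,0,0,0,0,10],[0,0,0,0,0,0,1],[0,0,0,0,0,0,0]]'
python3 - <<'E'
from h import *
print(onz("top",(447.05,284.8),174))
delta(460.2,-256.2,139,96.5)
E
```

```text
time_s: 19.8
ee_pos: [455.7, -28.0, 228.8]
ee_rot: [180.0, -0.0, 167.6]
force: [1.4, -0.1, -0.7]
gripper_width: 91.3
time_s: 20.42
ee_pos: [460.0, -256.8, 232.2]
ee_rot: [-180.0, -0.1, 167.3]
force: [0.1, 1.4, -0.1]
gripper_width: 91.2
time_s: 21.05
ee_pos: [460.4, -252.1, 232.8]
ee_rot: [-180.0, -0.1, 117.4]
force: [0.2, -0.5, -0.4]
gripper_width: 91.4
time_s: 21.55
ee_pos: [460.6, -252.9, 233.2]
ee_rot: [-180.0, -0.0, 96.8]
force: [-0.1, -0.6, -0.0]
gripper_width: 91.2
[ 460.48368361 -256.92543609  174.        ]
pos [ 460.6 -252.9  233.2] rot [-180.    -0.    96.8] t 21.55 w 91.2 F [-0.1 -0.6 -0. ]
tool shift [-3.3 -0.7 94.2] turn [-0.  -0.   0.3] q [-30.  13.  94.   0.  73. -37.]
```

```bash
python3 -m creep '[[0,-3.5,-0.5,20,0,0,0],[0,0,0,35,0,0,0],[0,0,0,30,0,0,0],[0,0,0,8,0,0,0],[0,0,0,0,0,0,0]]'
python3 - <<'E'
from h import *
delta(460.2,-256.2,139,96.5)
b=snap("side","g2")
cv2.imwrite("pics/g3.png",cv2.resize(b[230:350,280:440],(800,600),interpolation=cv2.INTER_CUBIC))
E
```

```text
time_s: 22.18
ee_pos: [460.7, -257.1, 140.6]
ee_rot: [-180.0, -0.0, 96.7]
force: [-0.1, -0.7, -0.2]
gripper_width: 91.1
pos [ 460.7 -257.1  140.6] rot [-180.    -0.    96.7] t 22.18 w 91.1 F [-0.1 -0.7 -0.2]
tool shift [ 0.9 -0.4  1.6] turn [-0.  -0.   0.2] q [-30.  17. 102.   0.  60. -37.]
```

View pics/g3.png

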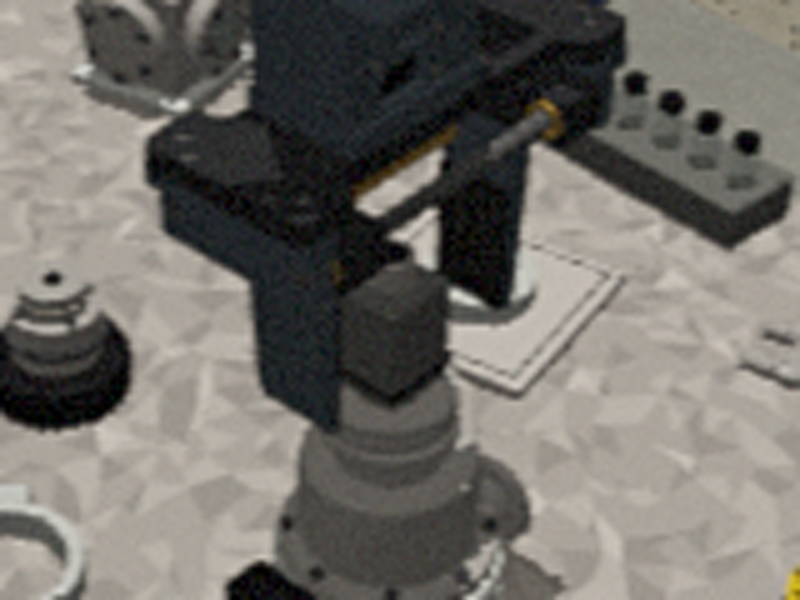

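The fingers straddle the housing. Close and lift.

```bash
python3 -m creep '[[1,0,0,0,0,0,0],[1,0,0,0,0,0,0],[1,0,0,0,0,0,0],[1,0,0,0,0,0,0],[1,0,0,0,0,0,0]]' 20
python3 -m creep '[[1,0,0,0,0,0,0],[1,0,0,0,0,0,0],[1,0,0,0,0,0,0],[1,0,0,0,0,0,0]]'
python3 -m creep '[[1,0,0,-5,0,0,0],[1,0,0,-25,0,0,0],[1,0,0,-40,0,0,0],[1,0,0,-20,0,0,0],[1,0,0,0,0,0,0]]'
python3 - <<'E'
from h import *
delta(658.8,142.5,215,96.5)
b=snap("side","g4");a=snap("top","g5")
f=lambda i:cv2.resize(i,(400,300),interpolation=cv2.INTER_CUBIC)
cv2.imwrite("pics/g6.png",np.hstack([f(a[235:325,375:495]),f(b[200:320,280:440])]))
E
```

```text
time_s: 22.85
ee_pos: [460.6, -257.1, 140.4]
ee_rot: [180.0, -0.0, 96.6]
force: [0.0, -0.0, -0.3]
gripper_width: 43.7
time_s: 23.35
ee_pos: [460.4, -257.1, 140.4]
ee_rot: [-180.0, -0.0, 96.6]
force: [-1.0, -0.7, 1.5]
gripper_width: 33.7
time_s: 23.98
ee_pos: [461.3, -257.4, 231.7]
ee_rot: [179.8, 0.1, 96.6]
force: [0.4, -0.2, -3.7]
gripper_width: 34.3
pos [ 461.3 -257.4  231.7] rot [1.798e+02 1.000e-01 9.660e+01] t 23.98 w 34.3 F [ 0.4 -0.2 -3.7]
tool shift [374.4 242.3  16.8] turn [0.2 0.1 0.1] q [-30.  13.  94.   0.  72. -37.]
```

View pics/g6.png

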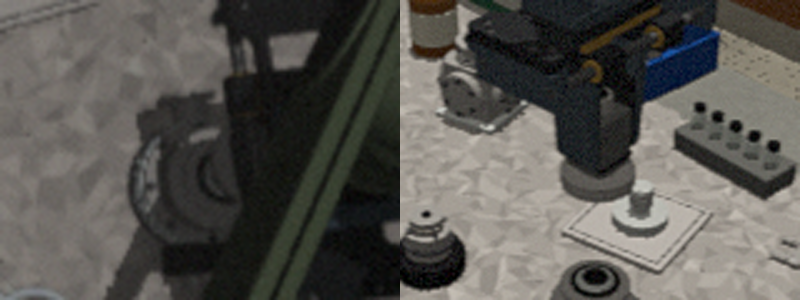

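Gauge held level, and the pump port is bare. I'll carry the gauge to the chamber.

```bash
python3 -m creep '[[1,20,13,0,0,0,0],[1,40,26,0,0,0,0],[1,45,29,0,0,0,0],[1,48,31,0,0,0,0],[1,48,31,0,0,0,0]]'
python3 -m creep '[[1,48,31,0,0,0,0],[1,48,31,0,0,0,0],[1,42,28,0,0,0,0],[1,25,16,0,0,0,0],[1,10,6,0,0,0,0]]'
python3 -m creep '[[1,0,0,0,0,0,0],[1,0,0,20,0,0,0],[1,0,0,30,0,0,0],[1,0,0,25,0,0,0],[1,0,0,0,0,0,0]]'
python3 - <<'E'
from h import *
delta(658.8,142.5,122.4,96.5)
b=snap("side","h1");a=snap("top","h2")
f=lambda i:cv2.resize(i,(400,300),interpolation=cv2.INTER_CUBIC)
cv2.imwrite("pics/h3.png",np.hstack([f(a[260:320,395:475]),f(b[165:255,255:375])]))
E
```

```text
time_s: 24.7
ee_pos: [566.3, -40.7, 228.5]
ee_rot: [-179.8, -0.0, 96.6]
force: [1.0, 0.1, -3.1]
gripper_width: 34.0
time_s: 25.32
ee_pos: [657.4, 143.8, 227.9]
ee_rot: [-179.8, 0.0, 96.7]
force: [0.3, -0.9, -2.7]
gripper_width: 34.1
time_s: 25.95
ee_pos: [655.6, 140.4, 153.2]
ee_rot: [-179.7, 0.1, 96.5]
force: [0.1, -0.7, -2.8]
gripper_width: 33.9
pos [655.6 140.4 153.2] rot [-1.797e+02  1.000e-01  9.650e+01] t 25.95 w 33.9 F [ 0.1 -0.7 -2.8]
tool shift [ 1.8  3.6 30.8] turn [-0.3  0.1  0. ] q [11. 29. 81. -0. 70.  5.]
```

View pics/h3.png

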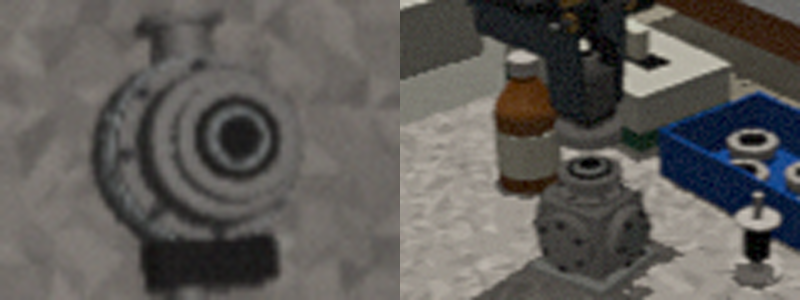

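The gauge is above the chamber port. The bare pump port has its hole centre at top crop (240,138) and its annulus at (236,138).

```bash
python3 - <<'E'
from h import *
np.set_printoptions(suppress=True,precision=1)
print("pump",onz("top",(395+240/5-.5,260+138/5-.5),117),onz("top",(395+236/5-.5,260+138/5-.5),112))
E
python3 -m creep '[[1,1,2,12,0,0,0],[1,0,0,8,0,0,0],[1,0,0,0,0,0,0],[1,0,0,0,0,0,0]]'
python3 - <<'E'
from h import *
delta(658.8,142.5,122.4,96.5)
E
```

```text
pump [ 460.  -260.3  117. ] [ 460.4 -259.7  112. ]
time_s: 26.55
ee_pos: [659.8, 143.7, 135.6]
ee_rot: [180.0, -0.0, 96.6]
force: [0.7, 0.2, -2.6]
gripper_width: 34.0
pos [659.8 143.7 135.6] rot [180.   -0.   96.6] t 26.55 w 34.0 F [ 0.7  0.2 -2.6]
tool shift [-1.1 -1.1 13.2] turn [ 0.  -0.   0.1] q [11. 30. 82.  0. 68.  5.]
```

```bash
python3 -m creep '[[1,-1,-1,4,0,0,0],[1,0,0,3,0,0,0],[1,0,0,0,0,0,0],[1,0,0,0,0,0,0]]'
python3 -m creep '[[1,0,0,2,0,0,0],[1,0,0,2,0,0,0],[1,0,0,0,0,0,0]]'
python3 -m creep '[[1,0,0,1.5,0,0,0],[1,0,0,0,0,0,0]]'
```

```text
time_s: 27.05
ee_pos: [658.8, 142.5, 128.5]
ee_rot: [180.0, -0.0, 96.6]
force: [0.5, -0.1, -2.8]
gripper_width: 34.1
time_s: 27.42
ee_pos: [658.5, 142.5, 124.2]
ee_rot: [-180.0, -0.0, 96.6]
force: [0.5, -0.1, -3.6]
gripper_width: 34.0
time_s: 27.68
ee_pos: [658.6, 142.5, 122.8]
ee_rot: [-180.0, -0.0, 96.6]
force: [0.2, -0.3, -3.7]
gripper_width: 34.0
```

```bash
python3 -m creep '[[1,0,0,1,0,0,0],[1,0,0,0,0,0,0]]'
python3 -m creep '[[1,0,0,1,0,0,0],[1,0,0,0,0,0,0]]'
```

```text
time_s: 27.92
ee_pos: [658.8, 142.5, 122.4]
ee_rot: [180.0, -0.0, 96.6]
force: [-0.5, -1.1, -0.3]
gripper_width: 34.1
time_s: 28.18
ee_pos: [658.9, 142.5, 122.4]
ee_rot: [179.9, -0.0, 96.6]
force: [-2.3, -0.2, 5.2]
gripper_width: 34.7
```

Seated at z 122.4, as predicted. Release and lift, then look.

```bash
python3 -m creep '[[1,0,0,-1,0,0,0],[0.4,0,0,0,0,0,0],[0.2,0,0,0,0,0,0],[0,0,0,0,0,0,0],[0,0,0,0,0,0,0]]'
python3 -m creep '[[0,0,0,0,0,0,0],[0,0,0,0,0,0,0],[0,0,0,-20,0,0,0],[0,0,0,-50,0,0,0],[0,0,0,-50,0,0,0]]'
python3 - <<'E'
from h import *
delta(639.3,-133.2,240,96.5)
b=snap("side","i1");a=snap("top","i2")
f=lambda i:cv2.resize(i,(400,300),interpolation=cv2.INTER_CUBIC)
cv2.imwrite("pics/i3.png",np.hstack([f(a[180:270,320:440]),f(b[165:255,255:375])]))
E
```

```text
time_s: 28.8
ee_pos: [658.8, 142.5, 121.8]
ee_rot: [180.0, -0.0, 96.6]
force: [-0.3, 0.3, 0.5]
gripper_width: 70.9
time_s: 29.42
ee_pos: [658.5, 142.4, 242.9]
ee_rot: [-179.9, -0.0, 96.6]
force: [0.1, -0.2, -0.3]
gripper_width: 91.3
pos [658.5 142.4 242.9] rot [-179.9   -0.    96.6] t 29.43 w 91.3 F [ 0.1 -0.2 -0.3]
tool shift [-271.6  -50.9    3. ] turn [-0.1 -0.   0.1] q [11. 27. 72.  0. 81.  5.]
```

View pics/i3.png

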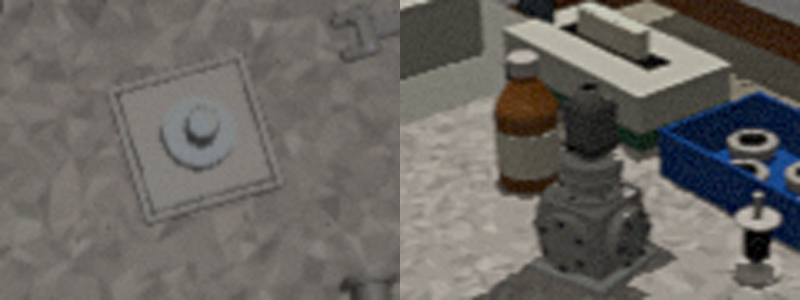

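The gauge is on the chamber, and the blank stands near the middle of the plate with its knob top at crop (203,122). I'll fetch it.

```bash
python3 - <<'E'
from h import *
print(onz("top",(320+203*.3-.5,180+122*.3-.5),50))
E
python3 -m creep '[[0,-54,-10,0,0,0,0],[0,-54,-10,0,0,0,0],[0,-54,-10,0,0,0,0],[0,-54,-10,0,0,0,0],[0,-55,-10,0,0,0,0]]'
python3 -m creep '[[0,0,0,0,0,0,0],[0,0,0,40,0,0,0],[0,0,0,50,0,0,0],[0,0,0,50,0,0,0],[0,0,0,0,0,0,0]]'
python3 - <<'E'
from h import *
delta(639.3,-133.2,26.5,96.5)
E
```

```text
[ 640.72242325 -132.36639431   50.        ]
time_s: 30.15
ee_pos: [639.9, -134.1, 241.4]
ee_rot: [-180.0, -0.0, 96.6]
force: [1.0, -0.3, 0.2]
gripper_width: 91.1
time_s: 30.78
ee_pos: [637.3, -130.6, 97.6]
ee_rot: [-179.5, -0.2, 96.7]
force: [-0.6, 0.2, 0.3]
gripper_width: 91.1
pos [ 637.3 -130.6   97.6] rot [-179.5   -0.2   96.7] t 30.77 w 91.1 F [-0.6  0.2  0.3]
tool shift [-3.1  2.4 71.1] turn [-0.5 -0.2  0.2] q [-13.  30.  88.   0.  63. -19.]
```

```bash
python3 -m creep '[[0,0,0,30,0,0,0],[0,0,0,25,0,0,0],[0,0,0,10,0,0,0],[0,0,0,0,0,0,0],[0,0,0,0,0,0,0]]'
python3 - <<'E'
from h import *
delta(639.8,-133,26.5,96.5)
E
```

```text
time_s: 31.4
ee_pos: [641.6, -132.5, 38.7]
ee_rot: [179.8, 0.0, 96.6]
force: [1.1, -0.4, -0.4]
gripper_width: 90.9
pos [ 641.6 -132.5   38.7] rot [179.8   0.   96.6] t 31.4 w 90.9 F [ 1.1 -0.4 -0.4]
tool shift [-0.2 -1.9 12.2] turn [0.2 0.  0.1] q [-13.  33.  91.   0.  55. -19.]
```

```bash
python3 -m creep '[[0,0,-1,8,0,0,0],[0,0,0,3,0,0,0],[0,0,0,0,0,0,0],[0,0,0,0,0,0,0],[1,0,0,0,0,0,0]]' 20
python3 - <<'E'
from h import *
delta(639.8,-133,26.5,96.5)
E
python3 -m creep '[[1,0,0,0,0,0,0],[1,0,0,0,0,0,0],[1,0,0,0,0,0,0],[1,0,0,0,0,0,0],[1,0,0,0,0,0,0]]'
python3 -m creep '[[1,0,0,0,0,0,0],[1,0,0,0,0,0,0],[1,0,0,0,0,0,0],[1,0,0,0,0,0,0],[1,0,0,0,0,0,0]]'
```

```text
time_s: 32.02
ee_pos: [639.5, -132.6, 26.1]
ee_rot: [180.0, 0.0, 96.6]
force: [-0.3, -0.3, 0.1]
gripper_width: 83.8
pos [ 639.5 -132.6   26.1] rot [180.    0.   96.6] t 32.02 w 83.8 F [-0.3 -0.3  0.1]
tool shift [-0.4  0.2 -0.4] turn [0.  0.  0.1] q [-13.  34.  92.   0.  54. -19.]
time_s: 32.65
ee_pos: [639.4, -132.6, 25.9]
ee_rot: [180.0, -0.0, 96.6]
force: [-0.6, -0.5, 0.0]
gripper_width: 34.4
time_s: 33.28
ee_pos: [639.4, -132.6, 25.9]
ee_rot: [180.0, -0.0, 96.6]
force: [-0.6, -0.5, 0.3]
gripper_width: 23.3
```

Gripped at 23.3 mm. Lift and carry it to the pump.

```bash
python3 -m creep '[[1,0,0,-5,0,0,0],[1,0,0,-30,0,0,0],[1,0,0,-50,0,0,0],[1,0,0,-60,0,0,0],[1,0,0,-40,0,0,0]]'
python3 -m creep '[[1,0,0,-10,0,0,0],[1,0,0,0,0,0,0]]'
python3 - <<'E'
from h import *
delta(460.2,-259.7,200,96.5)
b=snap("side","j1")
cv2.imwrite("pics/j2.png",cv2.resize(b[180:330,300:500],(800,600),interpolation=cv2.INTER_CUBIC))
E
```

```text
time_s: 33.9
ee_pos: [640.0, -132.7, 214.3]
ee_rot: [179.8, 0.1, 96.6]
force: [1.3, -0.8, -1.1]
gripper_width: 23.7
time_s: 34.15
ee_pos: [638.9, -132.5, 220.1]
ee_rot: [-179.9, -0.0, 96.6]
force: [-0.9, 0.2, -2.9]
gripper_width: 23.2
pos [ 638.9 -132.5  220.1] rot [-179.9   -0.    96.6] t 34.15 w 23.2 F [-0.9  0.2 -2.9]
tool shift [-105.7 -192.2   20.3] turn [-0.1 -0.   0.1] q [-13.  25.  78.   0.  77. -19.]
```

View pics/j2.png

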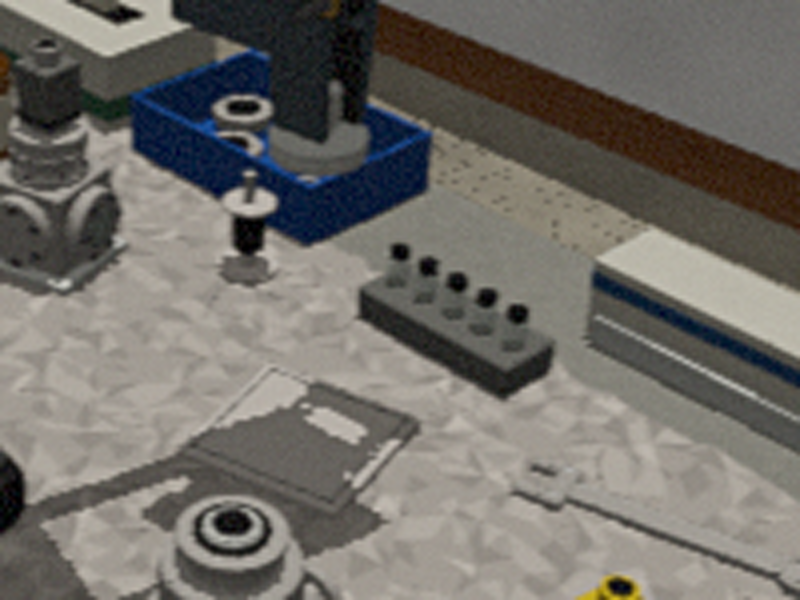

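The blank is held upright. The pump port's annulus is at crop (232,524), which gives a second fix on the port.

```bash
python3 - <<'E'
from h import *
print(onz("side",(300+232/4-.5,180+526/4-.5),114))
E
python3 -m creep '[[1,-15,-26,0,0,0,0],[1,-25,-45,0,0,0,0],[1,-27,-50,0,0,0,0],[1,-24,-45,0,0,0,0],[1,-15,-26,0,0,0,0]]'
python3 -m creep '[[1,0,0,0,0,0,0],[1,0,0,0,0,0,0],[1,0,0,30,0,0,0],[1,0,0,30,0,0,0],[1,0,0,10,0,0,0]]'
python3 -m creep '[[1,0,0,0,0,0,0],[1,0,0,0,0,0,0]]'
python3 - <<'E'
from h import *
delta(460.2,-259.7,129.9,96.5)
E
```

```text
[ 459.30811746 -258.92721604  114.        ]
time_s: 34.83
ee_pos: [457.7, -260.4, 218.4]
ee_rot: [-179.7, -0.2, 96.6]
force: [0.5, 0.1, -2.0]
gripper_width: 23.7
time_s: 35.45
ee_pos: [460.6, -258.6, 148.5]
ee_rot: [-179.8, -0.2, 96.7]
force: [0.0, -0.4, -0.6]
gripper_width: 23.5
time_s: 35.7
ee_pos: [461.9, -260.3, 151.9]
ee_rot: [179.9, 0.1, 96.7]
force: [0.6, -0.5, -1.1]
gripper_width: 23.5
pos [ 461.9 -260.3  151.9] rot [1.799e+02 1.000e-01 9.670e+01] t 35.7 w 23.5 F [ 0.6 -0.5 -1.1]
tool shift [ 0.8 -1.7 22. ] turn [0.1 0.1 0.2] q [-31.  17. 101.   0.  62. -37.]
```

```bash
python3 -m creep '[[1,1,-1.5,8,0,0,0],[1,0,0,7,0,0,0],[1,0,0,0,0,0,0],[1,0,0,0,0,0,0],[1,0,0,0,0,0,0]]'
python3 - <<'E'
from h import *
delta(460.2,-259.7,129.9,96.5)
b=snap("side","k1")
cv2.imwrite("pics/k2.png",cv2.resize(b[250:340,300:420],(800,600),interpolation=cv2.INTER_CUBIC))
E
```

```text
time_s: 36.33
ee_pos: [459.5, -259.4, 136.1]
ee_rot: [180.0, 0.0, 96.6]
force: [-0.4, -0.4, -2.1]
gripper_width: 23.6
pos [ 459.5 -259.4  136.1] rot [180.    0.   96.6] t 36.33 w 23.6 F [-0.4 -0.4 -2.1]
tool shift [-0.4  0.7  6.2] turn [0.  0.  0.1] q [-31.  18. 103.   0.  60. -37.]
```

View pics/k2.png

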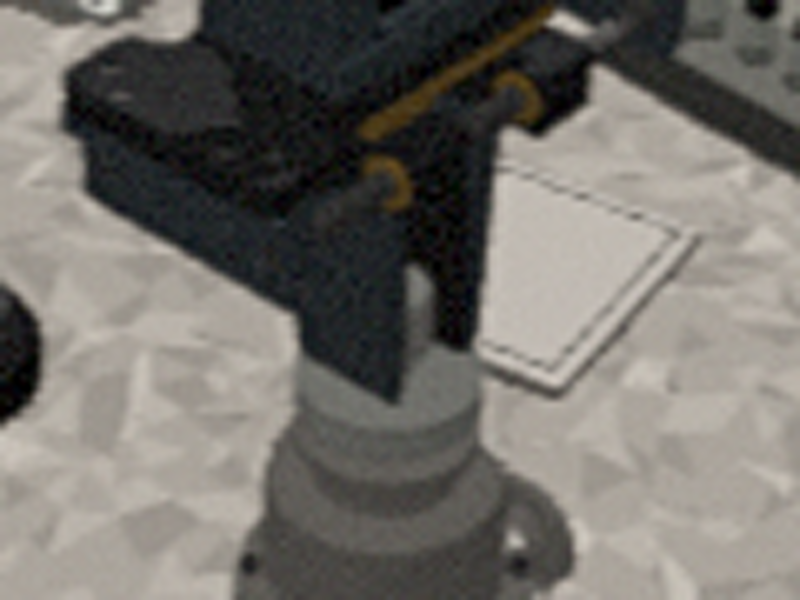

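The blank sits concentric just above the port flange. Lower gently.

```bash
python3 -m creep '[[1,-0.4,0.7,2,0,0,0],[1,0,0,2,0,0,0],[1,0,0,0,0,0,0]]'
python3 -m creep '[[1,0,0,1.5,0,0,0],[1,0,0,0,0,0,0],[1,0,0,0,0,0,0]]'
python3 -m creep '[[1,0,0,1,0,0,0],[1,0,0,0,0,0,0]]'
python3 -m creep '[[1,0,0,1,0,0,0],[1,0,0,0,0,0,0]]'
```

```text
time_s: 36.75
ee_pos: [459.9, -259.4, 131.6]
ee_rot: [-180.0, -0.0, 96.6]
force: [-0.1, 0.8, -2.5]
gripper_width: 23.6
time_s: 37.12
ee_pos: [460.1, -259.6, 130.4]
ee_rot: [180.0, -0.0, 96.6]
force: [0.0, 0.2, -2.0]
gripper_width: 23.2
time_s: 37.38
ee_pos: [460.2, -259.6, 129.9]
ee_rot: [180.0, 0.0, 96.6]
force: [-0.6, 0.3, 2.3]
gripper_width: 23.6
time_s: 37.62
ee_pos: [460.2, -259.7, 129.8]
ee_rot: [179.9, 0.0, 96.6]
force: [-2.3, 1.6, 8.7]
gripper_width: 23.7
```

Seated at 129.8. Release, lift and step aside for the check.

```bash
python3 -m creep '[[1,0,0,-1,0,0,0],[0.4,0,0,0,0,0,0],[0.2,0,0,0,0,0,0],[0,0,0,0,0,0,0],[0,0,0,0,0,0,0]]'
python3 -m creep '[[0,0,0,0,0,0,0],[0,0,0,0,0,0,0],[0,0,0,-20,0,0,0],[0,0,0,-50,0,0,0],[0,0,0,-50,0,0,0]]'
python3 -m creep '[[0,30,0,-20,0,0,0],[0,50,0,0,0,0,0],[0,60,0,0,0,0,0],[0,60,0,0,0,0,0],[0,50,0,0,0,0,0]]'
python3 -m creep '[[0,0,0,0,0,0,0],[0,0,0,0,0,0,0],[0,0,0,0,0,0,0]]'
python3 - <<'E'
from h import *
print(state()["ee_pos"].round(0),state()["force"].round(1))
b=snap("side","l1");a=snap("top","l2")
f=lambda i:cv2.resize(i,(400,300),interpolation=cv2.INTER_CUBIC)
cv2.imwrite("pics/l3.png",np.vstack([np.hstack([f(a[260:320,395:475]),f(a[178:238,230:310])]),np.hstack([f(a[266:326,181:261]),f(b[250:340,300:420])])]))
cv2.imwrite("pics/l4.png",b)
E
```

```text
time_s: 38.25
ee_pos: [460.1, -259.5, 129.3]
ee_rot: [-180.0, -0.0, 96.6]
force: [0.0, -0.1, 0.0]
gripper_width: 60.1
time_s: 38.88
ee_pos: [459.8, -259.4, 250.5]
ee_rot: [-180.0, -0.0, 96.6]
force: [-0.5, -0.6, -1.2]
gripper_width: 91.0
time_s: 39.5
ee_pos: [430.5, -9.4, 269.6]
ee_rot: [180.0, -0.0, 96.7]
force: [0.4, 0.7, -0.4]
gripper_width: 91.3
time_s: 39.88
ee_pos: [431.4, -12.3, 269.4]
ee_rot: [-180.0, 0.0, 96.5]
force: [0.4, 0.2, -0.2]
gripper_width: 91.2
[431. -12. 269.] [ 0.4  0.2 -0.2]
```

View pics/l3.png

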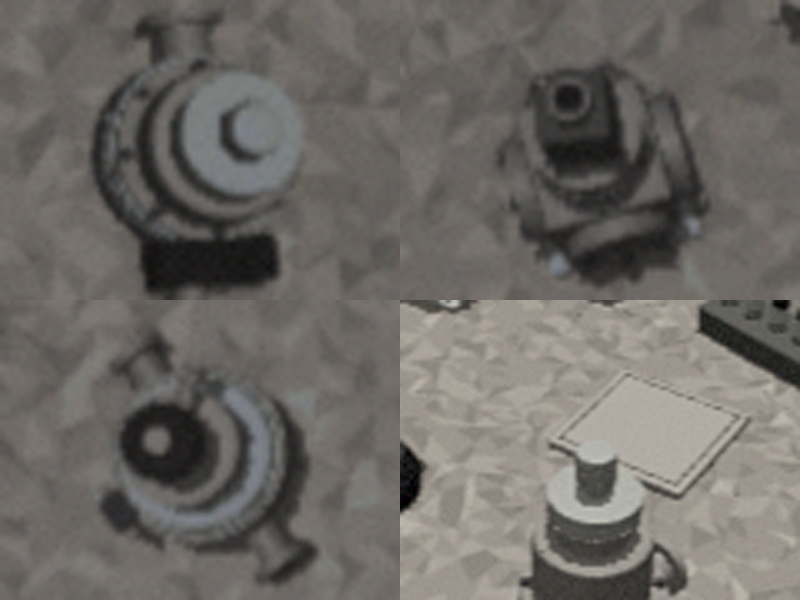

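View pics/l4.png

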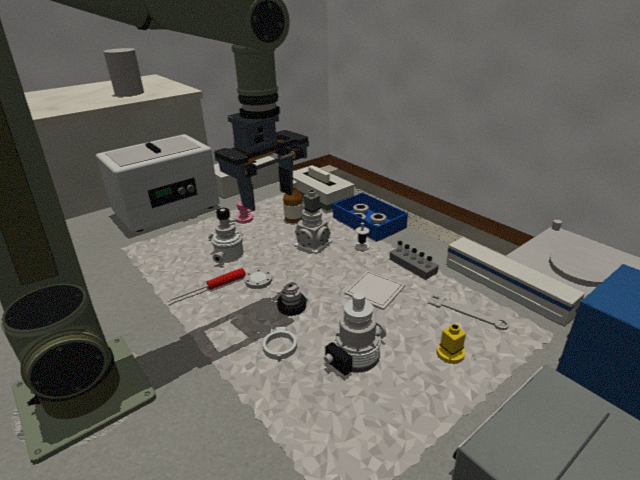

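All three look upright and seated. Numeric check against the ports measured bare:

```bash
python3 - <<'E'
from h import *
np.set_printoptions(suppress=True,precision=1)
for n,p,z,port in(("gauge",(230+168/5-.5,178+98/5-.5),168,(658.8,142.4)),("valve",(181+160/5-.5,266+143/5-.5),138,(447.4,257.4)),("blank",(395+258/5-.5,260+129/5-.5),154,(460.2,-259.9))):
    w=onz("top",p,z)[:2]; print(n,w,"off",np.linalg.norm(w-port))
a=cv2.imread("pics/side0.png").astype(int);b=cv2.imread("pics/l1.png").astype(int)
print("bottle diff",abs(a-b)[182:222,284:302].mean(),"source diff",abs(a-b)[282:315,276:306].mean())
print(state()["time_s"])
E
python3 -c "from workcell import job_done; print(job_done())"
```

```text
gauge [660.5 142.6] off 1.7320256132381573
valve [447.  256.3] off 1.1340360013098945
blank [ 461.  -259.7] off 0.8707482383704085
bottle diff 14.589351851851852 source diff 13.353535353535353
39.975
the job is handed in; nothing more can be done
None
```

All three fittings are on their new ports and the job is handed in, at about 40 s of the 115 s allowed. `job_done()` gives no verdict, so the result rests on my own checks.

**What I did:** I stood the blank cap on the rest plate and let go of it there. Then I moved the vent valve from the chamber to the trap and the gauge head from the pump to the chamber. Last, I moved the blank cap from the plate to the pump.

**Last checks:**
- **Position:** the top camera puts the gauge 1.7 mm, the valve 1.1 mm and the blank 0.9 mm off their port axes. I measured the axes with the ports bare; the limit is 9 mm.
- **Seating:** each fitting touched down within 0.2 mm of the height predicted for seated. All three look upright in the last pictures.
- **Robot:** it is clear of everything, about 270 mm above the bench, with the gripper open.

**Less certain:**
- **Bottle and ion source:** in the last side view they stand upright at the same pixel positions as at the start. A pixel comparison with the first picture gave differences of about 13–15 grey levels. I put that down to noise, shadow and the gripper partly in view, so it does not settle the point. I did not measure their positions again.
- **Pump port:** the two cameras disagreed by about 1 mm on its position, which is within calibration.

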